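Sort the stripped robot-boat parts into their trays

ROBOT

A 6-joint arm with a two-finger parallel gripper is mounted at the origin on the work surface. World frame = base frame: x ahead of the robot, y to its left, z up, the work surface at z = 0. Lengths are in mm, angles in rad, forces in N, time in s.
With the tool pointing down it reaches from about 300 to 775 mm from the base axis. Payload 14.6 kg.
Tool frame: the origin (TCP) lies between the finger pads; the fingertips stand 19 mm ahead of it and the grasp point (between the pads) is the TCP; z points along the fingers, y is the line along which they close (so a half turn about z gives the same grasp; the last joint's range is limited). The gripper opens to 94 mm and grips with 3 to 60 N. Pads are 16 mm wide; open, the fingers measure 119 mm over their backs; the gripper's body (75 mm by 177 mm) begins 78 mm behind the grasp point.
Start: joints at [1.135, 0.3, 1.521, -0, 1.321, -0.067], TCP at [198.27, 513.009, 224.446] pointing down, gripper open.
Joint ranges: [-3.03, 3.03], [-0.79, 2.21], [0.23, 2.52], [-1.04, 4.18], [0, 3.07], [-2.55, 2.55]. Speed limits (rad/s): [2.22, 2.22, 2.57, 3.14, 3.14, 3.14].

INTERFACE

Orientations are given as [roll, pitch, yaw] about the fixed x, y, z axes, in that order (R = Rz(yaw) Ry(pitch) Rx(roll)).
In Python, from cell import monitor, imaging, job, find_in, trace gives the robot as it stands. The module is installed in compiled form; this text tells all that it offers.
- The arm moves only by the tool arm_command, never from a script. Its argument "steps" is a list of rows, each a list of 5 numbers: the opening, from 0 (shut) to 1 (fully open), then the shift along the tool's x, y, z in mm, then the turn about the tool's z in degrees. In form: [[gripper, dx, dy, dz, turn], ...]. A call has 1 to 20 rows; each row is the pose to reach, as a shift and turn from the pose commanded when the call began, along the tool's axes at that moment; what a row does not reach only later rows make up. A row lasts 1/8 s, in which the tool goes at most 62.5 mm and 10.7 degrees, less where a joint would pass 70% of its speed; a pose out of reach is approached as far as the arm can. A call with a gripper value outside its range is refused whole. The fingers move at their own pace and stop on an object; "force" is the grip in N (left out, the last holds). Time passes only in rows, so rows that repeat a pose let the fingers close. It gives the time, the measured TCP pose, the force, the opening and the grip force at its end, in the units of the state.
- monitor.read_state(): the state, without advancing time (a new reading comes with each control period).
- imaging.camera(name): name is "scene" or "top" or "wrist"; returns a dict with "img" (384x512x3 uint8, red, green, blue), "mtx" (3x3 intrinsics, pixels), "view" (4x4, takes a point from world to camera coordinates). Camera axes: x right, y down, z forward; pixel columns grow to the right and rows downward; lengths in mm; the calibration is good to about 2 mm. A picture is of the moment at which its call begins. There is no depth.
- job.sign_off(): hands the job in; it is judged then, once.
Trained networks look in a picture, given as the dict that the camera call returned (one of the last four; its "shot" number tells which), for a name from the list of things; names that differ only in an ending like _2 or _b are one class to them, and where a whole thing is asked for, a point or a joint stands for the part that bears it (a point fixed in the world has none). Each returns a list of dicts, best first, with "p" (0 to 1); they miss things now and then, are a little off and sometimes report something else, mostly with a low value. They report only what shows in the picture. A call takes as long as a camera call.
- find_in(picture, target): "rect" ([centre column, centre row, width, height] in pixels, round what is visible of it).
- trace(picture, target): "region" (384x512 bool, what is visible of it) and "rect" ([centre column, centre row, width, height] in pixels, round what is visible of it).
The state is a dict: "clock": time; "joints": joint angles; "qd": joint speeds; "effort": joint torques, N m; "eef_pos": TCP position; "eef_rot": TCP orientation; "wrist_force": force on the tool from outside, world axes, zero at the start; "moment": the same for the moment, N m; "finger_gap": finger opening in mm; "finger_force": force on a finger pad.
Only numpy, scipy, OpenCV 4.12 (cv2) and the standard library are available. Lean on these libraries where they do the work, as an engineer would, in place of code of your own. Each camera call takes 0.05 s, during which the arm holds its last target. There are 200 camera calls.

TASK

Sort the parts we took off the robot boat. Before moving anything else, set the green battery pack gently down in the red tray; then put both servos in the blue tray and both motors in the grey tray. Every part should stand inside its tray on the tray floor, the same way up as it was on the bench and not on top of another part; leave the roll of tape and the white bracket where they are.

Things in the scene. Friction and masses are not known exactly. Their poses are not given: they have to be found in the camera images.
- battery_center (a point): Green battery pack with black ends and a pale label on top, 70 x 35 x 26 mm high, about 0.16 kg, loose. This point is its centre, 13 mm above its underside; z up, x along its length; its flat sides face its own +-y and are the ones to grip.
- black_servo_center (a point): Servo in a black case with a grey band and a white round horn on top: case 40 x 20 x 36 mm, 40 mm high with the horn, two mounting ears 26.5 to 29.5 mm up (54 mm long over the ears, 18 mm wide), about 55 g, loose. This point is the middle of the case, 20 mm above its underside; z up, x along its length; its flat sides face its own +-y and are the ones to grip.
- orange_servo_center (a point): Servo of the same shape and size in an orange case with a grey band and a white round horn on top, about 55 g, loose. This point is the middle of the case, 20 mm above its underside; z up, x along its length; its flat sides face its own +-y and are the ones to grip.
- gearmotor_center (a point): Plastic gear motor, yellow gearbox with a white motor on its +x end, 66 x 22 x 22 mm high (the white end is 20 mm wide), about 35 g, loose. This point is its centre, 11 mm above its underside; z up, x along its length; its flat sides face its own +-y and are the ones to grip.
- metal_motor_center (a point): Metal gear motor, dark square gearbox with a shiny round motor can on its +x end, 60 x 30 x 30 mm high, with an 8 mm shaft stub beyond the gearbox, about 0.13 kg, loose. This point is its centre, 15 mm above its underside; z up, x along its length; it is gripped across its own y, where it is 30 mm wide all along.
- red_tray_in (a point): Red open plastic tray for the battery, fixed to the bench: outside 130 (x) x 170 (y) x 30 mm high, walls and floor 4 mm thick. This point is the centre of its inner floor (4 mm above the bench); z up, x along the short side, y along the long side.
- blue_tray_in (a point): Blue open plastic tray for the servos, fixed to the bench: outside 130 (x) x 170 (y) x 30 mm high, walls and floor 4 mm thick. This point is the centre of its inner floor (4 mm above the bench); z up, x along the short side, y along the long side.
- grey_tray_in (a point): Grey open plastic tray for the motors, fixed to the bench: outside 130 (x) x 170 (y) x 30 mm high, walls and floor 4 mm thick. This point is the centre of its inner floor (4 mm above the bench); z up, x along the short side, y along the long side.
- tape_center (a point): Roll of blue tape lying flat, 68 mm across, 24 mm high, 44 mm hole, loose; a bystander among the parts. This point is its centre, 12 mm above its underside.
- bracket_center (a point): White printed angle bracket, loose; a bystander among the parts: foot plate 50 x 34 x 6 mm with an upright 6 mm wall at its -x end, 36 mm high in all. This point is 18 mm above the middle of its foot plate's underside.

How it is judged (in metres and radians):
On the way:
1. the battery lies released on the floor of the red tray while the servos and motors are still within 50 mm of where they started (x of battery_center in the frame of red_tray_in between -0.06 and 0.06 m and y of battery_center in the frame of red_tray_in between -0.08 and 0.08 m and z of battery_center in the frame of red_tray_in between 0.005 and 0.021 m and angle between battery_center's own z axis and vertical below 0.2 rad and linear speed of battery below 0.02 m/s and contact force between the fingers and battery below 0.3 N and distance of each of black_servo_center, orange_servo_center, gearmotor_center, metal_motor_center from where it was at the start of the episode below 0.05 m), for 0.2 s.
At the end, for the whole second after the job is handed in: Battery in the red tray, servos in the blue, motors in the grey: each centre within 60 mm (x) and 80 mm (y) of the tray middle, at its resting height above the tray floor within 8 mm, upright within 0.2 rad, released, at rest; tape and bracket within 30 mm of their start (x of battery_center in the frame of red_tray_in between -0.06 and 0.06 m and y of battery_center in the frame of red_tray_in between -0.08 and 0.08 m and z of battery_center in the frame of red_tray_in between 0.005 and 0.021 m and angle between each of battery_center, black_servo_center, orange_servo_center, gearmotor_center, metal_motor_center's own z axis and vertical below 0.2 rad and linear speed of each of battery, black_servo, orange_servo, gearmotor, metal_motor below 0.02 m/s and contact force between the fingers and battery below 0.3 N and x of black_servo_center in the frame of blue_tray_in between -0.06 and 0.06 m and y of black_servo_center in the frame of blue_tray_in between -0.08 and 0.08 m and z of black_servo_center in the frame of blue_tray_in between 0.012 and 0.028 m and contact force between the fingers and black_servo below 0.3 N and x of orange_servo_center in the frame of blue_tray_in between -0.06 and 0.06 m and y of orange_servo_center in the frame of blue_tray_in between -0.08 and 0.08 m and z of orange_servo_center in the frame of blue_tray_in between 0.012 and 0.028 m and contact force between the fingers and orange_servo below 0.3 N and x of gearmotor_center in the frame of grey_tray_in between -0.06 and 0.06 m and y of gearmotor_center in the frame of grey_tray_in between -0.08 and 0.08 m and z of gearmotor_center in the frame of grey_tray_in between 0.003 and 0.019 m and contact force between the fingers and gearmotor below 0.3 N and x of metal_motor_center in the frame of grey_tray_in between -0.06 and 0.06 m and y of metal_motor_center in the frame of grey_tray_in between -0.08 and 0.08 m and z of metal_motor_center in the frame of grey_tray_in between 0.007 and 0.023 m and contact force between the fingers and metal_motor below 0.3 N and distance of each of tape_center, bracket_center from where it was at the start of the episode below 0.03 m); the robot touches nothing.
It fails at once if the tape roll or the bracket is moved more than 30 mm (distance of any of tape_center, bracket_center from where it was at the start of the episode above 0.03 m).
It fails at once if the battery is dropped or rammed into the red tray (over 0.6 m/s just above its floor, or pressed on it with over 40 N) (contact force between battery and red_tray above 40 N or (horizontal distance between battery_center and red_tray_in below 0.08 m and z of battery_center in the frame of red_tray_in below 0.04 m and linear speed of battery above 0.6 m/s)).
It also fails if it takes over 128 s, if anything falls off the work surface, if the arm or the gripper's body presses on something with over 40 N, if the wrist force passes 120 N, or if a joint passes its speed limit or range.

## Working session

There is one attempt and no reset: what is moved stays moved. The work goes in short steps, Python scripts to look and compute and a tool call to move; the robot and the scene stay as the last step left them, time stands still between calls to the robot, and variables do not carry over. Pictures are saved under pics/ and viewed, at most 14 in all, crops included, and the job is handed in when it is done.

Besides the shell and the picture viewer there is one more tool, called as name(argument=value, ...) on one line, values as JSON. arm_command: Moves the arm, as the interface text tells. Its arguments: {"type":"object","properties":{"steps":{"type":"array","items":{"type":"array","items":{"type":"number"}}},"force":{"type":"number"}},"required":["steps"]}

```bash
mkdir -p pics; cat > h.py <<'E'
import numpy as np, cv2
from cell import monitor, imaging, job, find_in, trace
def ray(pic,u,v,z):
    V=np.array(pic["view"]);R=V[:3,:3];t=V[:3,3];C=-R.T@t
    d=R.T@np.linalg.solve(np.array(pic["mtx"]),[u,v,1.]);return C+d*(z-C[2])/d[2]
def save(pic,n,crop=None,s=1):
    im=pic["img"][:,:,::-1]
    if crop: im=im[crop[1]:crop[3],crop[0]:crop[2]]
    cv2.imwrite("pics/"+n,cv2.resize(im,None,fx=s,fy=s))
E
python3 - <<'E'
from h import *
s=monitor.read_state();print(s)
p=imaging.camera("top");save(p,"top0.png",s=1.5)
print(p["mtx"],p["view"])
H=dict(battery_center=26,black_servo_center=40,orange_servo_center=40,gearmotor_center=22,metal_motor_center=30,red_tray_in=30,blue_tray_in=30,grey_tray_in=30,tape_center=24,bracket_center=6)
for n,z in H.items():
    for r in trace(p,n)[:2]:
        m=r["region"].astype(np.uint8)
        c,_=cv2.findContours(m,0,2);c=max(c,key=cv2.contourArea)
        w=np.array([ray(p,*q[0],z)[:2] for q in c],np.float32)
        b=cv2.minAreaRect(w)
        print(n,round(r["p"],2),np.round(r["rect"]),np.round(b[0]),np.round(b[1]),round(b[2]))
E
```

```text
{'clock': 0.0, 'joints': array([ 1.13542520e+00,  3.00478586e-01,  1.52157096e+00, -1.47430077e-05,
        1.32067677e+00, -6.65990347e-02]), 'qd': array([-0.00145792, -0.00111815, -0.00047417,  0.00109586, -0.00155049,
       -0.00029547]), 'effort': array([-2.60705401e-04, -5.31807518e+01, -3.52745819e+01,  7.08202645e-02,
        2.43411079e-02, -1.21746898e-04]), 'eef_pos': array([198.16643506, 512.8113244 , 223.88648742]), 'eef_rot': array([-3.14046055e+00, -6.11965421e-05,  2.77282419e+00]), 'wrist_force': array([-0.24471979, -0.37604261,  0.19024461]), 'moment': array([ 0.02317356, -0.05040363,  0.01783693]), 'finger_force': 0.0, 'finger_gap': 94.10930540392155}
[[348.0638613    0.         253.16519591]
 [  0.         348.0638613  190.68514565]
 [  0.           0.           1.        ]] [[-7.22852814e-03 -9.99973455e-01  9.15441014e-04 -6.45886685e+00]
 [-9.91353539e-01  7.04626499e-03 -1.31028661e-01  5.49628595e+02]
 [ 1.31018733e-01 -1.85467005e-03 -9.91378158e-01  8.42257470e+02]
 [ 0.00000000e+00  0.00000000e+00  0.00000000e+00  1.00000000e+00]]
battery_center 0.59 [249. 225.  26.  24.] [464.   2.] [71. 35.] 68
black_servo_center 0.68 [300. 239.  10.  22.] [ 426. -123.] [53. 24.] 11
orange_servo_center 0.72 [149. 240.  22.  18.] [432. 251.] [50. 25.] 42
orange_servo_center 0.3 [249. 225.  23.  19.] [463.   3.] [67. 31.] 67
gearmotor_center 0.8 [409. 220.  28.  17.] [ 474. -405.] [24. 73.] 19
metal_motor_center 0.85 [101. 228.  22.  21.] [463. 381.] [67. 39.] 29
red_tray_in 0.95 [334. 171.  75.  55.] [ 605. -219.] [137. 178.] 7
blue_tray_in 0.72 [253. 172.  65.  54.] [600.  -9.] [172. 135.] 86
grey_tray_in 0.81 [166. 166.  69.  54.] [620. 216.] [138. 176.] 7
tape_center 0.81 [345. 228.  27.  25.] [ 451. -243.] [69. 63.] 90
tape_center 0.55 [168. 167.  75.  55.] [621. 218.] [139. 179.] 7
bracket_center 0.54 [209. 234.  21.  18.] [444. 109.] [38. 55.] 71
```

View pics/top0.png

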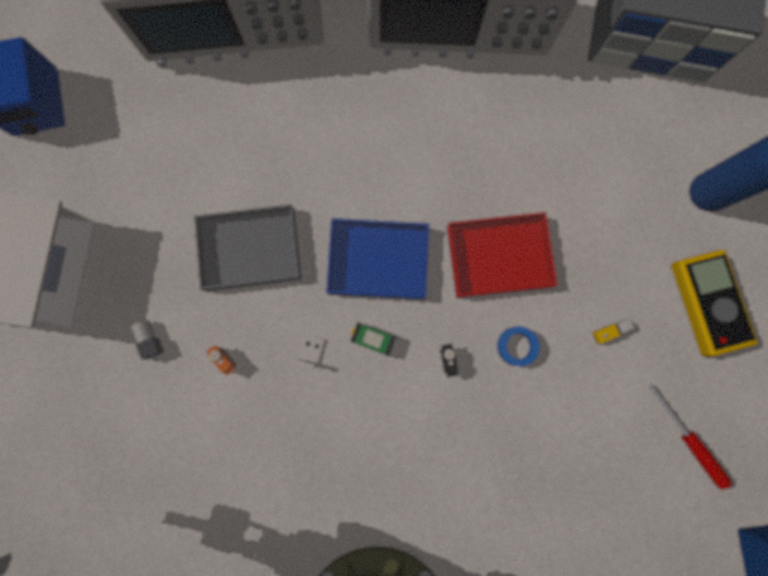

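The top view shows a row of parts, with the trays behind it, that matches the network's finds: battery near pixel (373,338) of the enlarged picture, servos at (450,360) and (220,360), motors at (147,338) and (613,332). I'll go above the battery.

```bash
cat >> h.py <<'E'
def go(x,y,z,yawdeg):
    s=monitor.read_state();p=s["eef_pos"];a=s["eef_rot"][2];d=np.array([x,y,z])-p
    t=np.degrees(a)-yawdeg; q1=np.degrees(np.arctan2(y,x))
    c=[(t+k) for k in(-360,-180,0,180,360) if abs(q1+90-(np.degrees(a)-t-k))%360<1e9]
    out=[]
    for k in c:
        q6=np.degrees(s["joints"][5])+k+(q1-np.degrees(s["joints"][0]))
        if abs(q6)<140: out.append((round(k,1),round(q6)))
    print("dx %.1f dy %.1f dz %.1f"%(d[0]*np.cos(a)+d[1]*np.sin(a),d[0]*np.sin(a)-d[1]*np.cos(a),-d[2]),"turn,q6:",sorted(out,key=lambda o:abs(o[0])),"dist",round(np.linalg.norm(d)))
E
python3 -c "
from h import *
go(464,2,220,68)"
```

```text
dx -432.1 dy -380.8 dz 4.4 turn,q6: [(np.float64(90.9), 22)] dist 576
```

arm_command(steps=[[1,-432,-381,4,91],[1,-432,-381,4,91],[1,-432,-381,4,91],[1,-432,-381,4,91],[1,-432,-381,4,91],[1,-432,-381,4,91],[1,-432,-381,4,91],[1,-432,-381,4,91],[1,-432,-381,4,91],[1,-432,-381,4,91],[1,-432,-381,4,91],[1,-432,-381,4,91],[1,-432,-381,4,91]], force=20)

```text
clock: 2.17
eef_pos: [463.6, 3.0, 220.6]
eef_rot: [3.141, -0.0, 1.187]
wrist_force: [-0.0, 0.3, 0.9]
finger_gap: 94.3
finger_force: 0.0
```

```bash
cat >> h.py <<'E'
def meas(cam,n,z,pic=None,k=1):
    p=pic or imaging.camera(cam)
    for r in trace(p,n)[:k]:
        m=r["region"].astype(np.uint8)
        c,_=cv2.findContours(m,0,2);c=max(c,key=cv2.contourArea)
        w=np.array([ray(p,*q[0],z)[:2] for q in c],np.float32)
        b=cv2.minAreaRect(w);a=b[2]+(90 if b[1][1]>b[1][0] else 0)
        print(n,round(r["p"],2),np.round(r["rect"]),np.round(b[0],1),"size",np.round(b[1],1),"long axis deg",round(a,1))
    return p
E
python3 - <<'E'
from h import *
s=monitor.read_state();print(s["clock"],s["eef_pos"],s["eef_rot"],s["joints"])
p=meas("wrist","battery_center",26);save(p,"w1.png")
V=p["view"];print(-V[:3,:3].T@V[:3,3],V[2,:3])
E
```

```text
2.175 [463.565648     3.02794138 220.6313585 ] [ 3.14134013e+00 -1.57733553e-04  1.18657168e+00] [-7.25416136e-02  1.09437554e-01  1.75961998e+00  7.60595326e-05
  1.27224640e+00  3.11660691e-01]
battery_center 0.57 [255. 169.  29.  70.] [462.2   6.1] size [76.2 34.9] long axis deg 68.5
[489.80842379  71.12224225 381.49511563] [-0.09383267 -0.23513478 -0.9674229 ]
```

View pics/w1.png

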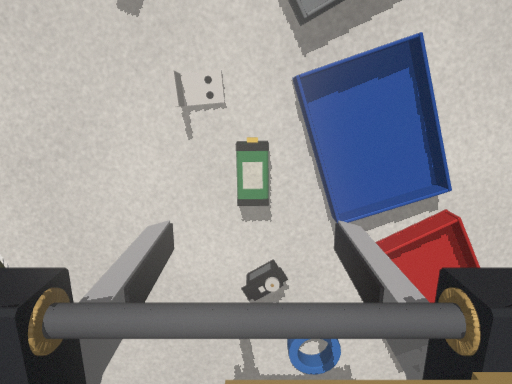

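The wrist picture shows the battery at (253,172) with a small yellow connector at its top end, so its centre is about 3 mm back from the outline's middle, near (461.5, 4).

```bash
python3 -c "
from h import *
go(461.5,4,22,68.5)
"
```

```text
dx 0.4 dy -2.5 dz 198.6 turn,q6: [(np.float64(-0.5), 22)] dist 199
```

arm_command(steps=[[0.7,0,-2.5,50,-0.5],[0.7,0,-2.5,110,-0.5],[0.7,0,-2.5,160,-0.5],[0.7,0,-2.5,185,-0.5],[0.7,0,-2.5,198,-0.5],[0.7,0,-2.5,198,-0.5],[0.2,0,-2.5,198,-0.5],[0.2,0,-2.5,198,-0.5],[0.2,0,-2.5,198,-0.5],[0.2,0,-2.5,198,-0.5],[0.2,0,-2.5,198,-0.5],[0.2,0,-2.5,198,-0.5]], force=25)

```text
clock: 3.78
eef_pos: [461.8, 2.8, 22.8]
eef_rot: [3.141, -0.0, 1.193]
wrist_force: [-1.6, -1.2, 6.3]
finger_gap: 34.6
finger_force: 25.0
```

```bash
python3 -c "
from h import *
go(605,-219,120,98)
"
```

```text
dx -153.4 dy 214.9 dz -97.2 turn,q6: [(np.float64(-29.6), -28)] dist 281
```

arm_command(steps=[[0.2,0,0,-30,0],[0.2,0,0,-80,0],[0.2,-25,35,-97,-8],[0.2,-55,75,-97,-16],[0.2,-85,118,-97,-24],[0.2,-115,160,-97,-30],[0.2,-140,195,-97,-30],[0.2,-153,215,-97,-30],[0.2,-153,215,-97,-30],[0.2,-153,215,-97,-30]])

```text
clock: 5.03
eef_pos: [604.6, -218.0, 119.0]
eef_rot: [-3.141, -0.001, 1.717]
wrist_force: [0.0, -0.1, -1.8]
finger_gap: 34.7
finger_force: 25.0
```

```bash
python3 - <<'E'
from h import *
s=monitor.read_state();print(s["clock"],s["eef_pos"],s["eef_rot"],s["finger_gap"])
p=meas("wrist","red_tray_in",30);save(p,"w2.png")
meas("",'battery_center',100,p)
E
```

```text
5.025 [ 604.55282074 -217.97230817  119.04500662] [-3.14077766e+00 -6.16050411e-04  1.71711070e+00] 34.71034488855435
red_tray_in 0.81 [259. 194. 180. 206.] [ 603.3 -206.3] size [131.4 143.6] long axis deg 96.3
battery_center 0.94 [253. 236.  70. 133.] [ 603.9 -221.1] size [40.9 83.8] long axis deg 98.3
```

View pics/w2.png

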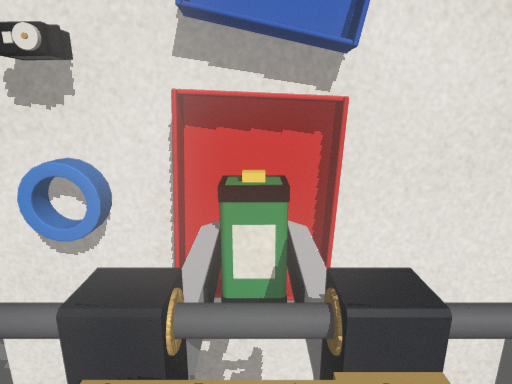

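The battery is held squarely (253,236) above the red tray, whose outline agrees with the top view to a few mm. Lowering.

arm_command(steps=[[0.2,0,0,30,0],[0.2,0,0,55,0],[0.2,0,0,70,0],[0.2,0,0,80,0],[0.2,0,0,86,0],[0.2,0,0,90,0],[0.2,0,0,92,0],[0.2,0,0,92,0],[0.55,0,0,92,0],[0.55,0,0,92,0],[0.55,0,0,92,0],[0.55,0,0,92,0],[0.55,0,0,92,0],[0.55,0,0,60,0],[0.55,0,0,10,0],[0.55,0,0,-40,0],[0.55,0,0,-40,0]])

```text
clock: 7.3
eef_pos: [606.4, -219.2, 163.9]
eef_rot: [3.135, 0.004, 1.717]
wrist_force: [1.0, -0.1, -0.2]
finger_gap: 51.6
finger_force: 0.0
```

```bash
python3 -c "
from h import *
meas('wrist','battery_center',30)
go(426,-123,190,11)
"
```

```text
dx 120.6 dy -163.1 dz -30.8 turn,q6: [(np.float64(87.4), 63), (np.float64(-92.6), -117)] dist 205
```

arm_command(steps=[[0.7,121,-163,-26,88],[0.7,121,-163,-26,88],[0.7,121,-163,-26,88],[0.7,121,-163,-26,88],[0.7,121,-163,-26,88],[0.7,121,-163,-26,88],[0.7,121,-163,-26,88],[0.7,121,-163,-26,88],[0.7,121,-163,-26,88],[0.7,121,-163,-26,88],[0.7,121,-163,-26,88]])

```text
clock: 8.78
eef_pos: [426.0, -122.6, 185.2]
eef_rot: [-3.141, 0.0, 0.183]
wrist_force: [0.9, -0.3, -0.1]
finger_gap: 65.8
finger_force: 0.0
```

```bash
python3 - <<'E'
from h import *
p=meas("wrist","black_servo_center",30);save(p,"w3.png")
meas("",'battery_center',30,p);meas("",'blue_tray_in',30,p)
V=p["view"];print(-V[:3,:3].T@V[:3,3])
E
```

```text
black_servo_center 0.61 [259. 181.  22.  54.] [ 425.3 -124.3] size [52.8 20.1] long axis deg 9.3
battery_center 0.96 [397.  16.  91.  32.] [ 593.1 -216.3] size [26.1 80.1] long axis deg 100.5
blue_tray_in 0.57 [150.  34. 207.  68.] [540.5  -9.3] size [ 54.3 179.9] long axis deg 100.5
[ 497.23063966 -109.40960136  345.98459045]
```

View pics/w3.png

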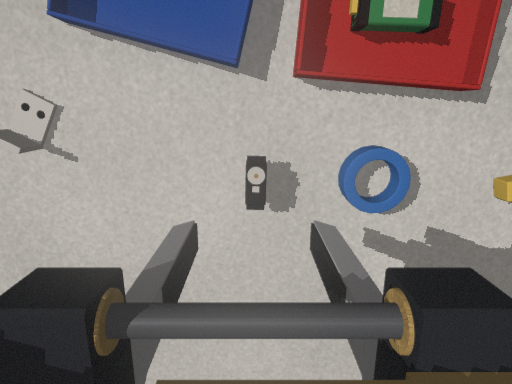

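The servo stands at (256,182), upright, and its measured 53 x 20 mm fits the ears; the battery lies in the red tray at (397,16).

```bash
python3 -c "
from h import *
go(425.3,-124.3,22,9.3)
"
```

```text
dx -1.1 dy 1.5 dz 163.4 turn,q6: [(np.float64(1.1), 64), (np.float64(-178.9), -116)] dist 163
```

arm_command(steps=[[0.6,-1,1.5,50,1],[0.6,-1,1.5,100,1],[0.6,-1,1.5,140,1],[0.6,-1,1.5,158,1],[0.6,-1,1.5,163,1],[0.6,-1,1.5,163,1],[0.05,-1,1.5,163,1],[0.05,-1,1.5,163,1],[0.05,-1,1.5,163,1],[0.05,-1,1.5,163,1],[0.05,-1,1.5,163,1],[0.05,-1,1.5,163,1],[0.05,-1,1.5,163,1]], force=15)

```text
clock: 10.6
eef_pos: [425.5, -124.3, 22.6]
eef_rot: [3.142, -0.0, 0.164]
wrist_force: [-1.9, 0.2, 5.7]
finger_gap: 19.8
finger_force: 15.0
```

```bash
python3 -c "
from h import *
go(598,-47,122,86)
"
```

```text
dx 182.8 dy -48.2 dz -99.4 turn,q6: [(np.float64(-76.6), 0)] dist 214
```

arm_command(steps=[[0.05,0,0,-35,0],[0.05,0,0,-80,-5],[0.05,30,-8,-99,-14],[0.05,65,-17,-99,-24],[0.05,100,-26,-99,-34],[0.05,135,-36,-99,-44],[0.05,165,-44,-99,-54],[0.05,183,-48,-99,-64],[0.05,183,-48,-99,-72],[0.05,183,-48,-99,-77],[0.05,183,-48,-99,-77],[0.05,183,-48,-99,-77]])

```text
clock: 12.1
eef_pos: [598.1, -47.2, 121.3]
eef_rot: [-3.141, 0.0, 1.505]
wrist_force: [0.3, -0.1, -0.4]
finger_gap: 20.0
finger_force: 15.0
```

```bash
python3 - <<'E'
from h import *
s=monitor.read_state();print(s["eef_pos"],s["finger_gap"])
p=meas("wrist","blue_tray_in",30);save(p,"w4.png")
E
```

```text
[598.09369465 -47.1913899  121.27145968] 19.980048367501894
blue_tray_in 0.74 [252. 141. 184. 224.] [599.1  -6. ] size [169.4 130.3] long axis deg 86.4
```

View pics/w4.png

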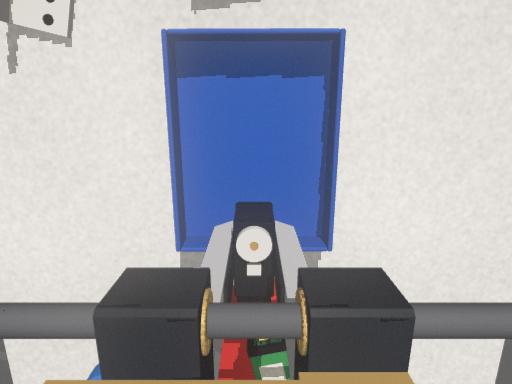

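The servo hangs straight over the near end of the blue tray (252,141); the tray outline measures 169 x 130 mm, as it should. Lowering.

arm_command(steps=[[0.05,3,0,40,0],[0.05,3,0,70,0],[0.05,3,0,85,0],[0.05,3,0,92,0],[0.05,3,0,95,0],[0.05,3,0,95,0],[0.35,3,0,95,0],[0.35,3,0,95,0],[0.35,3,0,95,0],[0.35,3,0,95,0],[0.35,3,0,60,0],[0.35,3,0,0,0],[0.35,3,0,-40,0],[0.35,3,0,-40,0]])

```text
clock: 13.95
eef_pos: [599.5, -44.3, 164.8]
eef_rot: [3.136, 0.0, 1.507]
wrist_force: [-0.3, -1.2, -0.4]
finger_gap: 33.1
finger_force: 0.0
```

```bash
python3 -c "
from h import *
go(432,251,190,42)
"
```

```text
dx 284.1 dy -185.9 dz -25.2 turn,q6: [(np.float64(44.4), 78), (np.float64(-135.6), -102)] dist 340
```

arm_command(steps=[[0.7,284,-186,-25,45],[0.7,284,-186,-25,45],[0.7,284,-186,-25,45],[0.7,284,-186,-25,45],[0.7,284,-186,-25,45],[0.7,284,-186,-25,45],[0.7,284,-186,-25,45],[0.7,284,-186,-25,45],[0.7,284,-186,-25,45]])

```text
clock: 15.08
eef_pos: [431.1, 250.1, 185.9]
eef_rot: [-3.141, 0.001, 0.721]
wrist_force: [0.0, -0.5, 1.1]
finger_gap: 65.6
finger_force: 0.0
```

```bash
python3 - <<'E'
from h import *
p=meas("wrist","orange_servo_center",30);save(p,"w5.png")
E
```

```text
orange_servo_center 0.75 [247. 180.  21.  58.] [427.3 258.2] size [53.4 20.7] long axis deg 41.3
```

View pics/w5.png

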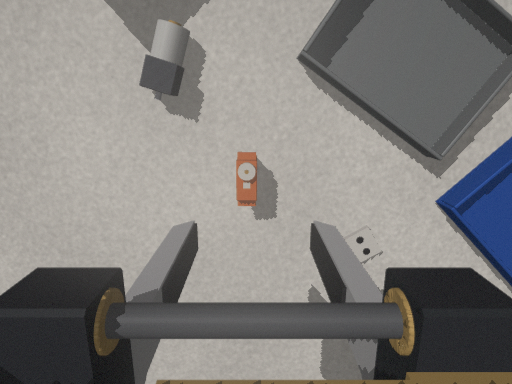

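The orange servo is upright at (247,180), and its outline of 53 x 21 mm fits the ears.

```bash
python3 -c "
from h import *
go(427.3,258.2,22,41.3)
"
```

```text
dx 2.4 dy -8.5 dz 164.2 turn,q6: [(np.float64(-0.0), 80), (np.float64(-180.0), -100)] dist 164
```

arm_command(steps=[[0.6,2.5,-8.5,50,0],[0.6,2.5,-8.5,100,0],[0.6,2.5,-8.5,140,0],[0.6,2.5,-8.5,158,0],[0.6,2.5,-8.5,164,0],[0.6,2.5,-8.5,164,0],[0.05,2.5,-8.5,164,0],[0.05,2.5,-8.5,164,0],[0.05,2.5,-8.5,164,0],[0.05,2.5,-8.5,164,0],[0.05,2.5,-8.5,164,0],[0.05,2.5,-8.5,164,0],[0.05,2.5,-8.5,164,0]])

```text
clock: 16.8
eef_pos: [427.1, 259.1, 22.6]
eef_rot: [3.142, -0.0, 0.722]
wrist_force: [-1.2, -1.1, 4.9]
finger_gap: 19.8
finger_force: 15.0
```

```bash
python3 -c "
from h import *
go(601,34,125,86)
"
```

```text
dx -18.3 dy 283.9 dz -102.4 turn,q6: [(np.float64(-44.6), 7)] dist 302
```

arm_command(steps=[[0.05,0,0,-35,0],[0.05,0,0,-85,0],[0.05,-2,30,-102,-8],[0.05,-5,75,-102,-16],[0.05,-8,125,-102,-24],[0.05,-11,175,-102,-32],[0.05,-14,220,-102,-40],[0.05,-17,260,-102,-44.5],[0.05,-18,284,-102,-44.5],[0.05,-18,284,-102,-44.5],[0.05,-18,284,-102,-44.5]])

```text
clock: 18.18
eef_pos: [600.6, 34.7, 124.1]
eef_rot: [-3.141, -0.0, 1.499]
wrist_force: [-0.2, 0.2, -0.7]
finger_gap: 19.8
finger_force: 15.0
```

```bash
python3 - <<'E'
from h import *
s=monitor.read_state();print(s["eef_pos"],s["eef_rot"],s["finger_gap"])
p=imaging.camera("scene");save(p,"s1.png",s=1.5)
meas("top","black_servo_center",40)
E
```

```text
[600.57932272  34.67221843 124.08973736] [-3.14072232e+00 -6.14251850e-05  1.49893901e+00] 19.774176748822427
black_servo_center 0.47 [270. 171.  15.  11.] [596.5 -50.8] size [35.5 25.7] long axis deg 89.4
```

View pics/s1.png

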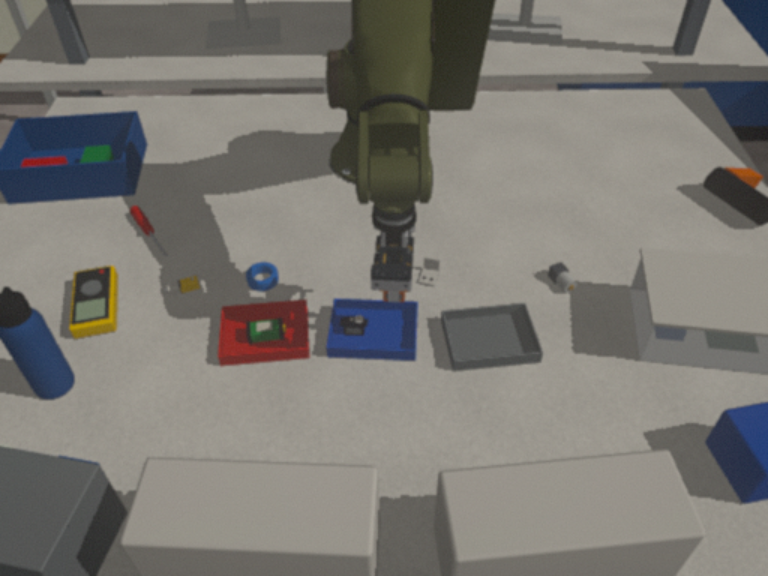

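The scene shows the battery in the red tray (265,328), the black servo upright in the blue tray at (350,322), and the orange one held above. Lowering it.

arm_command(steps=[[0.05,0,0,40,0],[0.05,0,0,70,0],[0.05,0,0,87,0],[0.05,0,0,94,0],[0.05,0,0,97.5,0],[0.05,0,0,97.5,0],[0.35,0,0,97.5,0],[0.35,0,0,97.5,0],[0.35,0,0,97.5,0],[0.35,0,0,97.5,0],[0.35,0,0,60,0],[0.35,0,0,0,0],[0.35,0,0,-40,0],[0.35,0,0,-40,0]])

```text
clock: 20.08
eef_pos: [602.4, 34.1, 167.8]
eef_rot: [3.136, -0.0, 1.499]
wrist_force: [0.5, 0.2, -0.1]
finger_gap: 32.9
finger_force: 0.0
```

```bash
python3 - <<'E'
from h import *
go(463,381,230,29)
p=imaging.camera("top")
for z in (0,100,200): print(z,[ray(p,u/1.5,v/1.5,z)[:2].round() for u,v in((60,203),(35,327),(90,222),(75,333))])
E
```

```text
dx 336.0 dy -164.0 dz -62.2 turn,q6: [(np.float64(56.9), 100), (np.float64(-123.1), -80)] dist 379
0 [array([708., 560.]), array([487., 588.]), array([673., 505.]), array([476., 518.])]
100 [array([678., 498.]), array([481., 522.]), array([647., 448.]), array([472., 460.])]
200 [array([648., 435.]), array([475., 456.]), array([620., 391.]), array([467., 402.])]
```

arm_command(steps=[[0.7,336,-164,-45,57],[0.7,336,-164,-45,57],[0.7,336,-164,-45,57],[0.7,336,-164,-45,57],[0.7,336,-164,-45,57],[0.7,336,-164,-45,57],[0.7,336,-164,-45,57],[0.7,336,-164,-45,57],[0.7,336,-164,-45,57],[0.7,336,-164,-45,57]])

```text
clock: 21.38
eef_pos: [462.5, 379.7, 209.2]
eef_rot: [3.141, 0.0, 0.502]
wrist_force: [-0.2, 0.2, 0.8]
finger_gap: 65.6
finger_force: 0.0
```

```bash
python3 - <<'E'
from h import *
p=meas("wrist","metal_motor_center",25);save(p,"w6.png")
meas("","grey_tray_in",30,p)
E
```

```text
metal_motor_center 0.87 [246. 170.  31.  64.] [462.4 388.3] size [69.9 30.2] long axis deg 23.8
grey_tray_in 0.95 [434. 110. 155. 185.] [619.2 225.4] size [132.1 181.3] long axis deg 96.5
```

View pics/w6.png

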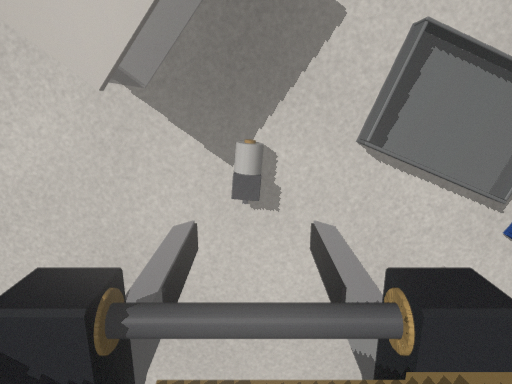

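The metal motor is at (246,170), outline 70 x 30 mm including shaft and nub; the grey housing to the left of it stays clear of the gripper (about 80 mm).

```bash
python3 -c "
from h import *
go(462.7,388.3,22,24.2)
"
```

```text
dx 4.3 dy -6.8 dz 187.4 turn,q6: [(np.float64(4.6), 106), (np.float64(-175.4), -74)] dist 188
```

arm_command(steps=[[0.7,4,-7,55,4.5],[0.7,4,-7,110,4.5],[0.7,4,-7,155,4.5],[0.7,4,-7,180,4.5],[0.7,4,-7,187,4.5],[0.7,4,-7,187,4.5],[0.15,4,-7,187,4.5],[0.15,4,-7,187,4.5],[0.15,4,-7,187,4.5],[0.15,4,-7,187,4.5],[0.15,4,-7,187,4.5],[0.15,4,-7,187,4.5],[0.15,4,-7,187,4.5]], force=25)

```text
clock: 23.15
eef_pos: [462.0, 389.1, 22.7]
eef_rot: [3.142, -0.0, 0.425]
wrist_force: [-1.3, -2.2, 4.4]
finger_gap: 29.8
finger_force: 25.0
```

```bash
python3 -c "
from h import *
go(617,256,125,97)
"
```

```text
dx 86.3 dy 185.2 dz -102.3 turn,q6: [(np.float64(-72.6), 16)] dist 228
```

arm_command(steps=[[0.15,0,0,-35,0],[0.15,0,0,-85,0],[0.15,10,22,-102,-8],[0.15,23,50,-102,-18],[0.15,38,82,-102,-28],[0.15,54,115,-102,-38],[0.15,70,150,-102,-48],[0.15,82,176,-102,-58],[0.15,86,186,-102,-68],[0.15,86,186,-102,-72.5],[0.15,86,186,-102,-72.5],[0.15,86,186,-102,-72.5]])

```text
clock: 24.65
eef_pos: [616.8, 255.2, 124.2]
eef_rot: [-3.141, 0.0, 1.689]
wrist_force: [0.3, -0.4, -0.8]
finger_gap: 30.2
finger_force: 25.0
```

```bash
python3 - <<'E'
from h import *
s=monitor.read_state();print(s["eef_pos"],s["finger_gap"])
p=meas("wrist","grey_tray_in",30);save(p,"w7.png")
E
```

```text
[616.8026517  255.24860472 124.19189383] 30.223721881116983
grey_tray_in 0.71 [258. 220. 171. 171.] [617.3 251.6] size [130.7 112.1] long axis deg 6.7
```

View pics/w7.png

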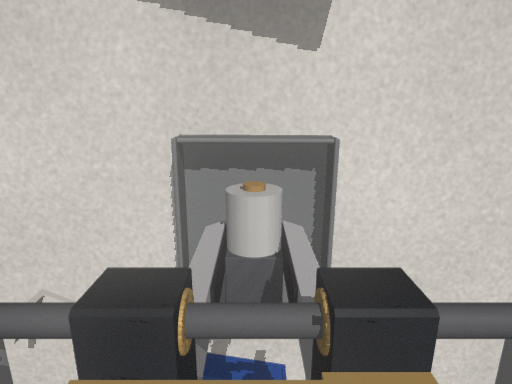

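The motor hangs over the grey tray's far half, and the tray's far edge at row 137 puts its centre near y=222, so I shift 5 mm outward while lowering.

arm_command(steps=[[0.15,5,0,40,0],[0.15,5,0,70,0],[0.15,5,0,87,0],[0.15,5,0,94,0],[0.15,5,0,97.5,0],[0.15,5,0,97.5,0],[0.45,5,0,97.5,0],[0.45,5,0,97.5,0],[0.45,5,0,97.5,0],[0.45,5,0,97.5,0],[0.45,5,0,60,0],[0.45,5,0,0,0],[0.45,5,0,-50,0],[0.45,5,0,-50,0]])

```text
clock: 26.5
eef_pos: [617.8, 260.6, 179.3]
eef_rot: [3.134, -0.002, 1.691]
wrist_force: [0.2, 0.1, -0.6]
finger_gap: 42.2
finger_force: 0.0
```

```bash
python3 -c "
from h import *
go(474,-405,205,109)
"
```

```text
dx -643.6 dy -222.4 dz -25.7 turn,q6: [(np.float64(-12.1), -60), (np.float64(167.9), 120)] dist 681
```

arm_command(steps=[[0.7,-644,-222,-25,-12],[0.7,-644,-222,-25,-12],[0.7,-644,-222,-25,-12],[0.7,-644,-222,-25,-12],[0.7,-644,-222,-25,-12],[0.7,-644,-222,-25,-12],[0.7,-644,-222,-25,-12],[0.7,-644,-222,-25,-12],[0.7,-644,-222,-25,-12],[0.7,-644,-222,-25,-12],[0.7,-644,-222,-25,-12],[0.7,-644,-222,-25,-12],[0.7,-644,-222,-25,-12],[0.7,-644,-222,-25,-12]])

```text
clock: 28.25
eef_pos: [473.5, -404.7, 199.2]
eef_rot: [-3.141, -0.0, 1.902]
wrist_force: [0.5, -0.1, 0.3]
finger_gap: 65.8
finger_force: 0.0
```

```bash
python3 - <<'E'
from h import *
p=meas("wrist","gearmotor_center",18);save(p,"w8.png")
p=imaging.camera("top")
for n,z in dict(metal_motor_center=34,grey_tray_in=30,orange_servo_center=44,black_servo_center=44,battery_center=30).items(): meas("",n,z,p)
save(p,"top2.png",(110,110,390,270),2.8)
E
```

```text
gearmotor_center 0.86 [252. 180.  23.  64.] [ 471.9 -408.8] size [21.6 68.9] long axis deg 111.1
grey_tray_in 0.72 [166. 164.  69.  56.] [621.4 215.3] size [137.1 175.7] long axis deg 96.6
black_servo_center 0.7 [268. 171.  15.  11.] [597.  -45.6] size [45.4 23. ] long axis deg 89.5
battery_center 0.72 [332. 170.  24.  17.] [ 603.3 -215.5] size [38.8 78.4] long axis deg 98.7
```

View pics/w8.png

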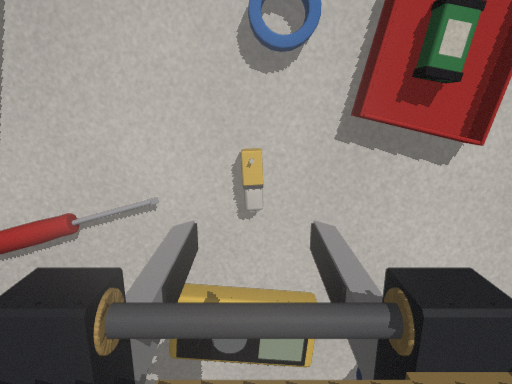

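View pics/top2.png

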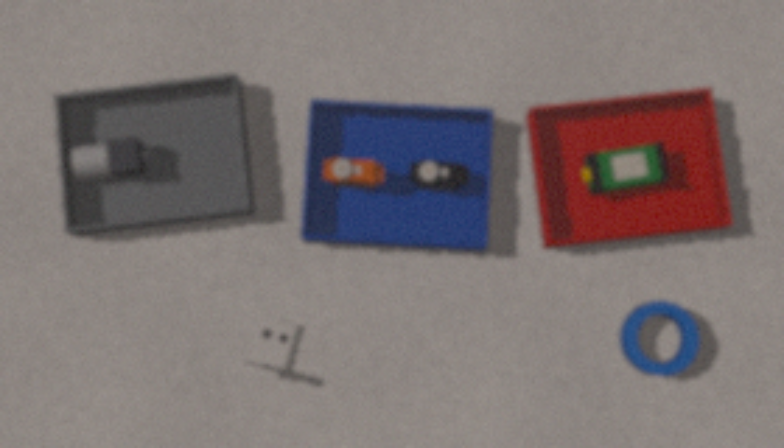

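The gear motor is at (252,180), 69 x 22 mm, yellow end toward +y. The top view shows battery, both servos and the metal motor standing well inside their trays. I grip slightly toward the yellow end.

```bash
python3 -c "
from h import *
go(470,-404,22,111)
"
```

```text
dx 2.6 dy -2.4 dz 177.5 turn,q6: [(np.float64(-2.1), -62), (np.float64(177.9), 118)] dist 178
```

arm_command(steps=[[0.6,2.5,-2.5,55,-2],[0.6,2.5,-2.5,110,-2],[0.6,2.5,-2.5,150,-2],[0.6,2.5,-2.5,170,-2],[0.6,2.5,-2.5,177,-2],[0.6,2.5,-2.5,177,-2],[0.05,2.5,-2.5,177,-2],[0.05,2.5,-2.5,177,-2],[0.05,2.5,-2.5,177,-2],[0.05,2.5,-2.5,177,-2],[0.05,2.5,-2.5,177,-2],[0.05,2.5,-2.5,177,-2],[0.05,2.5,-2.5,177,-2]], force=12)

```text
clock: 30.28
eef_pos: [470.0, -404.4, 22.7]
eef_rot: [3.141, 0.0, 1.935]
wrist_force: [-0.0, 1.2, 4.0]
finger_gap: 21.9
finger_force: 12.0
```

```bash
python3 -c "
from h import *
go(622,184,135,97)
"
```

```text
dx 495.6 dy 351.7 dz -112.3 turn,q6: [(np.float64(13.9), 9)] dist 618
```

arm_command(steps=[[0.05,0,0,-35,0],[0.05,0,0,-85,0],[0.05,20,14,-112,2],[0.05,60,43,-112,4],[0.05,105,75,-112,6],[0.05,150,106,-112,8],[0.05,195,138,-112,10],[0.05,240,170,-112,12],[0.05,285,202,-112,14],[0.05,330,234,-112,14],[0.05,375,266,-112,14],[0.05,420,298,-112,14],[0.05,460,327,-112,14],[0.05,485,344,-112,14],[0.05,497,352,-112,14],[0.05,497,352,-112,14],[0.05,497,352,-112,14],[0.05,497,352,-112,14]])

```text
clock: 32.52
eef_pos: [621.8, 184.4, 134.6]
eef_rot: [3.141, 0.0, 1.689]
wrist_force: [0.0, -0.4, 0.1]
finger_gap: 21.9
finger_force: 12.0
```

```bash
python3 - <<'E'
from h import *
s=monitor.read_state();print(s["eef_pos"],s["eef_rot"],s["finger_gap"])
p=meas("wrist","grey_tray_in",30);save(p,"w9.png")
meas("","metal_motor_center",32,p)
E
```

```text
[621.78143207 184.40614788 134.60415377] [3.14147555e+00 7.71652286e-05 1.68947258e+00] 21.89165244914674
grey_tray_in 0.89 [262. 146. 173. 210.] [620.7 220.3] size [129.7 168.8] long axis deg 96.5
metal_motor_center 0.61 [259. 104.  40.  93.] [615.9 258.8] size [30.5 68. ] long axis deg 96.1
```

View pics/w9.png

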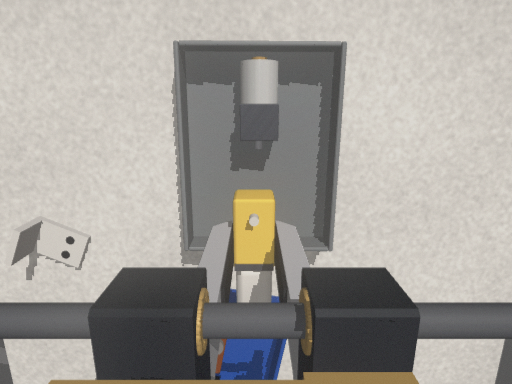

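The gear motor hangs level at (254,230) over the near half of the grey tray, clear of the metal motor at (259,104); tray centre (621,220). Lowering.

arm_command(steps=[[0.05,0,0,45,0],[0.05,0,0,80,0],[0.05,0,0,97,0],[0.05,0,0,104,0],[0.05,0,0,107.5,0],[0.05,0,0,107.5,0],[0.4,0,0,107.5,0],[0.4,0,0,107.5,0],[0.4,0,0,107.5,0],[0.4,0,0,107.5,0],[0.4,0,0,70,0],[0.4,0,0,10,0],[0.4,-40,0,-50,0],[0.4,-90,0,-90,0],[0.4,-120,0,-90,0],[0.4,-120,0,-90,0]])

```text
clock: 34.67
eef_pos: [636.4, 64.1, 225.3]
eef_rot: [3.14, 0.0, 1.688]
wrist_force: [-0.6, 0.9, -0.5]
finger_gap: 37.7
finger_force: 0.0
```

```bash
python3 - <<'E'
from h import *
p=imaging.camera("wrist")
for n,z in dict(gearmotor_center=26,metal_motor_center=34,orange_servo_center=34,bracket_center=6).items(): meas("",n,z,p)
save(p,"w10.png")
E
```

```text
gearmotor_center 0.94 [254.  63.  23.  68.] [621.8 178.7] size [22.6 67.3] long axis deg 96.7
metal_motor_center 0.71 [258.   9.  31.  18.] [620.  227.1] size [28.9 14.8] long axis deg 6.7
orange_servo_center 0.56 [221. 197.  25.  48.] [600.4  34.3] size [54.3 23.1] long axis deg 85.0
bracket_center 0.98 [ 78. 107.  67.  48.] [434.4 111.9] size [40.9 73.3] long axis deg 171.6
```

View pics/w10.png

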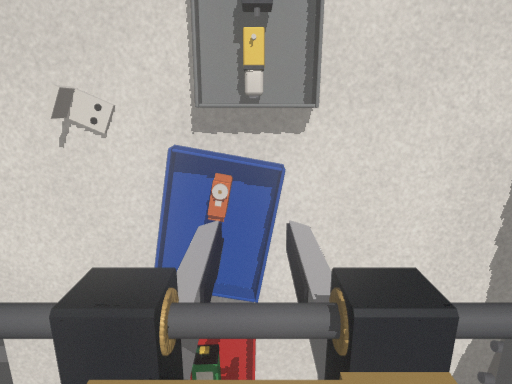

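The gear motor lies in the grey tray at (254,63), the orange servo stands in the blue tray at (221,197), and the bracket is untouched at (85,107). The arm is clear, so I hand in.

```bash
python3 -c "
from h import *
print(job.sign_off())"
```

```text
the job is handed in; nothing more can be done
None
```

I set the battery down in the red tray first, then put both servos in the blue tray and both motors in the grey tray. The tape and bracket were left where they were, and I handed the job in at about 35 s of the 128 s; sign-off returned no verdict.

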